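Clamp a cake mould with a ratchet knob

TASK

Lay the white-sided wooden mould flat in the bed of the ratchet clamp, between the red pad and the metal fence, and let go of it. Then wind the black wing knob clockwise until you feel the pad begin to squeeze the mould against the fence, let the pawl click in at the first tooth after that and go on for exactly one more click: tight, but no tighter, or the mould cracks. Leave it held by the pawl alone, and do not disturb the other things on the table.

Things in the scene. Friction and masses are not known exactly. Their poses are not given: they have to be found in the camera images.
- mould: the mould: loose open-topped wooden block, 56 mm (its x) by 110 mm (its y) by 40 mm high, about 0.28 kg, long sides (faces to its +x and -x) white, yellow liner inside; walls 10 mm thick. Origin at the centre of its underside, z up. Take it across its 56 mm width; either way round will do in the clamp
- clamp: ratchet clamp fixed to the table (place and yaw differ each time): white bed 120 mm (its x) by 320 mm (its y, from -145 to +175 mm), top 12 mm above the table. Origin at table height; it clamps along its y axis: fence at the -y end, seat at y = -125 to -15, red pad, then a grey gear housing (104 mm square about y = 116 mm, top 48 mm above the table) with the wheel and knob
- seat (a point): centre of the seated mould's underside, 12 mm above the table (clamp x = 0, y = -70 mm; axes as the clamp's). The mould lies here with its 110 mm length along y, its end against the fence; put down up to 5 mm short of the fence it is pushed home by the pad. Low guide strips on both sides: inner faces at x = +-32 mm, tops 6 mm above this point
- fence: metal fence of the clamp: fixed upright plate 90 mm wide, 14 mm thick, top 57 mm above the table, at the -y end of the bed. This entry's frame is the clamp's own (same origin); the face towards the mould is at y = -125 mm
- pad_home (a point): fixed mark at clamp y = +15 mm, 32 mm above the table: the furthest back the red pad's face can be with the knob at 0. The pad (50 mm wide, top 50 mm above the table) sits on a spindle set differently each time, not measured: its face is 0 to 22 mm to the -y side of this mark, so 8 to 30 mm of advance to -y is needed before it squeezes a mould lying against the fence
- wheel (a point): centre of the brass ratchet wheel's top, 58 mm above the table (clamp x = 0, y = 115 mm; axes as the clamp's). The wheel is 72 mm across with 16 saw teeth; the small sprung red pawl lies at its +x side, not above it. The pawl drops in 0 to 0.06 rad past each tooth angle and then holds the knob against running back; the knob may be let go and taken again
- knob_grip (a point): grip point of the wing knob, on its vertical axis, 84 mm above the table. The wing is a black bar 44 mm long, 14 mm thick, from 63 to 101 mm above the table, on a round hub of 45 mm diameter whose top is 63 mm above the table. The point's x axis runs along the wing, z up; with the knob at 0 the wing lies along the clamp's x axis. A torque of 0.4 N m is enough
- knob (a joint): knob angle, rad, 0 at the start, grows clockwise seen from above; teeth at multiples of 0.393; cannot be wound back. 1 rad moves the pad 15 mm. The pad is sprung, 1.5 N/mm: once it squeezes the mould on the fence, each tooth adds 9 N and 0.13 N m of knob torque (0.32 N m per rad, rising from 0); before that the knob takes about 0.02 to 0.1 N m (friction, pawl, mould sliding). Over 26 N cracks the mould
- brown_mould: bystander: a spare mould of the same size and shape as mould but with dark brown sides and a pale wood inside; origin at the centre of its underside
- bowl: bystander: steel bowl, 140 mm across, 60 mm high; origin under its centre
- jar: bystander: amber glass jar, 70 mm across, 100 mm high; origin under its centre
- spatula: bystander: spatula lying on the table; origin at its underside near the middle
- brush: bystander: brush lying on the table; origin at its underside near the middle
- tamper: bystander: turned pale wooden tamper standing upright, 56 mm across, 100 mm high; origin under its centre
- cup: bystander: white mug, 76 mm across, 85 mm high, handle to its +y; origin under its centre
Not all that is in view belongs to the job. Leave any blue, green or purple look-alike of the mould alone.

How it is judged (in metres and radians):
On the way, in this order (a step that is already met when the one before it is completed fails the run):
1. the mould lies flat in the clamp's seat, let go, with the knob still unwound (x of mould in the frame of clamp between -0.008 and 0.008 m and z of mould in the frame of clamp between 0.0085 and 0.0145 m and angle between the y axis of mould and the y axis of clamp, either way round below 0.1 rad and angle between mould's own z axis and vertical below 0.06 rad and y of mould in the frame of clamp between -0.075 and -0.055 m and contact force between the fingers and mould below 0.2 N and value of joint knob below 0.2 rad), for 0.2 s.
2. wound until the mould is squeezed (x of mould in the frame of clamp between -0.008 and 0.008 m and z of mould in the frame of clamp between 0.0085 and 0.0145 m and angle between the y axis of mould and the y axis of clamp, either way round below 0.1 rad and angle between mould's own z axis and vertical below 0.06 rad and contact force between mould and fence above 5 N and value of joint knob above 0.7 rad), for 0.2 s.
At the end, for the whole second after the job is handed in: the mould lies flat in the seat (within 8 mm of the middle, 0.1 rad of straight), against the fence (within 5 mm), squeezed between pad and fence with 5 to 20.5 N by the pawl alone (first tooth after the squeeze begins, plus one), knob and mould at rest (x of mould in the frame of clamp between -0.008 and 0.008 m and z of mould in the frame of clamp between 0.0085 and 0.0145 m and angle between the y axis of mould and the y axis of clamp, either way round below 0.1 rad and angle between mould's own z axis and vertical below 0.06 rad and y of mould in the frame of clamp between -0.075 and -0.065 m and contact force between mould and fence between 5 and 20.5 N and velocity of joint knob between -0.05 and 0.05 rad/s and linear speed of mould below 0.01 m/s); the robot touches nothing.
It fails at once if the mould is squeezed or pushed against the fence with more than 26 N (it cracks) (contact force between mould and fence above 26 N).
It fails at once if one of the other things on the table is moved by more than 30 mm (distance of any of brown_mould, bowl, jar, spatula, brush, tamper, cup from where it was at the start of the episode above 0.03 m).
It also fails if it takes over 72 s, if anything falls off the work surface, if the arm or the gripper's body presses on something with over 40 N, if the wrist force passes 120 N, or if a joint passes its speed limit or range.

ROBOT

A 6-joint arm with a two-finger parallel gripper is mounted at the origin on the work surface. World frame = base frame: x ahead of the robot, y to its left, z up, the work surface at z = 0. Lengths are in mm, angles in rad, forces in N, time in s.
With the tool pointing down it reaches from about 325 to 850 mm from the base axis. Payload 4.4 kg.
Tool frame: the origin (TCP) lies on the centre line of the jaws, within the pads' length; the fingertips stand 17 mm ahead of it and the grasp point (between the pads) lies 2 mm behind it; z points along the fingers, x is the direction in which the jaws open and shut, and the axes are right-handed (so a half turn about z gives the same grasp; the last joint's range is limited). The gripper opens to 94 mm and grips with 3 to 60 N. Pads are 16 mm wide; open, the fingers measure 119 mm over their backs; the gripper's body (75 mm by 177 mm) begins 78 mm behind the grasp point.
Start: joints at [-1.417, 0.207, 1.542, -0, 1.393, -0.15], TCP at [172.546, -548.502, 222.447] pointing down, gripper open.
Joint ranges: [-2.73, 2.73], [-0.86, 2.22], [0.23, 2.46], [-1.11, 4.25], [0.08, 2.63], [-2.82, 2.82]. Speed limits (rad/s): [2.79, 2.79, 3.14, 3.14, 3.14, 3.14].

INTERFACE

Orientations are given as a 3x3 rotation matrix whose columns are the frame's x, y, z axes.
In Python, from station import get_obs, camera, camera_info, order, spotter gives the robot as it stands. The module is installed in compiled form; this text tells all that it offers.
- The arm moves only by the tool move_arm, never from a script. Its argument "commands" is a list that holds one entry, the list of rows, each a list of 7 numbers: the opening, from -1 (shut) to 1 (fully open), then the shift along the tool's x, y, z in mm, then the turn, a rotation vector about the tool's x, y, z in degrees. In form: [[[hand, dx, dy, dz, ax, ay, az], ...]]. A call has 1 to 5 rows; each row is the pose to reach, as a shift and turn from the pose commanded when the call began, along the tool's axes at that moment; what a row does not reach only later rows make up. A row lasts 1/8 s, in which the tool goes at most 62.5 mm and 10.7 degrees, less where a joint would pass 70% of its speed; a pose out of reach is approached as far as the arm can. A call with a gripper value outside its range is refused whole. The fingers move at their own pace and stop on an object; "squeeze" is the grip in N (left out, the last holds). Time passes only in rows, so rows that repeat a pose let the fingers close. It gives the time, the measured TCP pose, the force and the opening at its end, in the units of the state.
- get_obs(): the state, without advancing time (a new reading comes with each control period).
- camera(name): name is "scene" or "top" or "wrist"; returns the picture (480x640x3 uint8, red, green, blue); there is no depth.
- camera_info(name): a dict with "intrinsics" (3x3 intrinsics, pixels), "pose" (4x4, takes a point from camera to world coordinates). Camera axes: x right, y down, z forward; pixel columns grow to the right and rows downward; lengths in mm; the calibration is good to about 2 mm. A picture is of the moment at which its call begins: read the wrist's pose just before it. camera_info takes no time and is no camera call; for the wrist camera it gives the pose at the moment of the call.
- order.job_done(): hands the job in, once; it reports no verdict.
Trained networks look in the newest picture that a camera, given by its name, has taken for a name from the list of things; names that differ only in an ending like _2 or _b are one class to them, and where a whole thing is asked for, a point or a joint stands for the part that bears it (a point fixed in the world has none). Each returns a list of dicts, best first, with "score" (0 to 1); they miss things now and then, are a little off and sometimes report something else, mostly with a low value. They report only what shows in the picture. A call takes as long as a camera call. They do not tell look-alikes from the thing itself.
- spotter.find_in(camera, target): "position" ([x, y, z] in mm, in world coordinates, good to about 4 mm: the middle of the surface that is visible of it).
- spotter.landmark_of(camera, target): "position" ([x, y, z] in mm, in world coordinates, good to about 4 mm: a listed point, or the origin of a listed thing).
The state is a dict: "time_s": time; "qpos": joint angles; "qvel": joint speeds; "joint_efforts": joint torques, N m; "eef_pos": TCP position; "ee_rot": TCP orientation; "ft_force": force on the tool from outside, world axes, zero at the start; "torque": the same for the moment, N m; "opening": finger opening in mm.
Only numpy, scipy, OpenCV 4.12 (cv2) and the standard library are available. Lean on these libraries where they do the work, as an engineer would, in place of code of your own. Each camera call takes 0.05 s, during which the arm holds its last target.

## Working session

There is one attempt and no reset: what is moved stays moved. The work goes in short steps, Python scripts to look and compute and a tool call to move; the robot and the scene stay as the last step left them, time stands still between calls to the robot, and variables do not carry over. Pictures are saved under pics/ and viewed, and the job is handed in when it is done.

Besides the shell and the picture viewer there is one more tool, called after "Call:" as name([rows], argument=value, ...), one row to a line, values as JSON. move_arm: Moves the arm, as the interface text tells. Its arguments: {"type":"object","properties":{"commands":{"type":"array","items":{"type":"array","items":{"type":"array","items":{"type":"number"}}}},"squeeze":{"type":"number"}},"required":["commands"]}

```bash
mkdir -p pics; ls; python3 - <<'E'
from station import get_obs,camera,camera_info,spotter
import cv2
for n in ("scene","top"):
    im=camera(n); cv2.imwrite(f"pics/{n}0.png",im[:,:,::-1])
o=get_obs(); print(o["time_s"],o["eef_pos"],o["ee_rot"],o["opening"])
for t in ("mould","clamp","seat","fence","pad_home","wheel","knob_grip","brown_mould"):
    for c in ("top","scene"):
        print(t,c,[(r["score"],[round(v) for v in r["position"]]) for r in spotter.landmark_of(c,t)])
print(get_obs()["time_s"])
E
```

```text
pics
0.1 [ 172.47530773 -547.83088837  221.42776612] [[ 3.00173541e-01 -9.53884562e-01 -2.94759428e-04]
 [-9.53882673e-01 -3.00173540e-01  1.92166331e-03]
 [-1.92152394e-03 -2.95666568e-04 -9.99998110e-01]] 94.05379549505624
mould top [(0.8, [348, -192, 1]), (0.78, [376, -485, 2]), (0.76, [440, -328, -4]), (0.61, [301, -345, 0])]
mould scene [(0.95, [436, -325, 4]), (0.71, [308, -349, 3]), (0.7, [346, -186, 0]), (0.64, [374, -484, 1]), (0.44, [549, 54, 0])]
clamp top [(0.56, [554, 53, 0]), (0.15, [762, -204, -3])]
clamp scene [(0.91, [550, 53, -2])]
seat top [(0.76, [563, -18, 13])]
seat scene [(0.93, [563, -18, 9]), (0.56, [526, 158, 58])]
fence top []
fence scene []
pad_home top [(0.71, [547, 64, 31]), (0.7, [760, 233, 2])]
pad_home scene [(0.73, [546, 63, 33])]
wheel top [(0.82, [530, 163, 58]), (0.72, [589, -458, -4])]
wheel scene [(0.89, [527, 158, 58])]
knob_grip top [(0.83, [526, 163, 84]), (0.48, [776, -3, 2])]
knob_grip scene [(0.73, [528, 165, 83])]
brown_mould top [(0.76, [604, -284, -3]), (0.55, [530, 162, 86]), (0.39, [760, 236, 2])]
brown_mould scene [(0.86, [603, -284, -3]), (0.67, [563, -20, 8]), (0.22, [528, 161, 55])]
0.9
```

View pics/scene0.png

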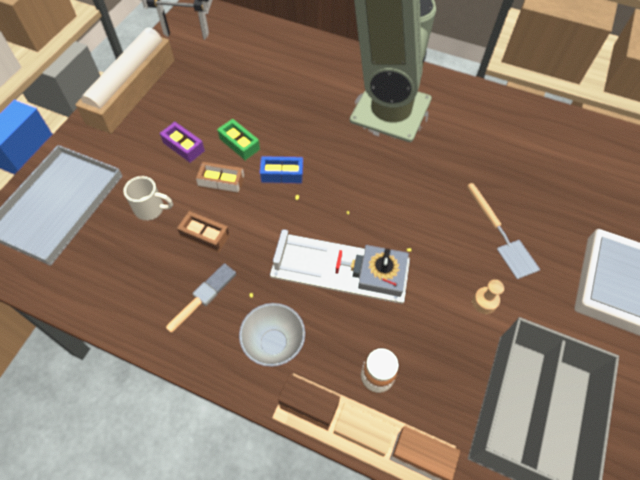

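View pics/top0.png

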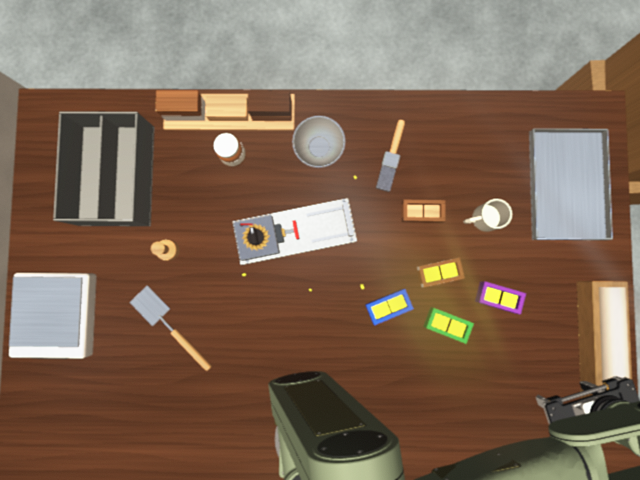

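```bash
cat > h.py <<'E'
import numpy as np,cv2
from station import get_obs,camera,camera_info,spotter,order
def proj(n,P,info=None):
    i=info or camera_info(n);T=np.array(i["pose"]);K=np.array(i["intrinsics"])
    p=(np.atleast_2d(P)-T[:3,3])@T[:3,:3]; q=p@K.T
    return q[:,:2]/q[:,2:]
def unproj(n,uv,z,info=None):
    i=info or camera_info(n);T=np.array(i["pose"]);K=np.array(i["intrinsics"])
    uv=np.atleast_2d(uv); d=np.c_[uv,np.ones(len(uv))]@np.linalg.inv(K).T@T[:3,:3].T
    return T[:3,3]+d*((z-T[2,3])/d[:,2:])
E
python3 - <<'E'
from h import *
a=cv2.imread("pics/scene0.png")[115:215,150:320]; b=cv2.imread("pics/top0.png")[245:350,355:535]
a=cv2.resize(a,None,fx=4,fy=4,interpolation=3);b=cv2.resize(b,None,fx=4,fy=4,interpolation=3)
cv2.imwrite("pics/ca.png",a);cv2.imwrite("pics/cb.png",b)
E
```

```text
(no output)
```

View pics/ca.png

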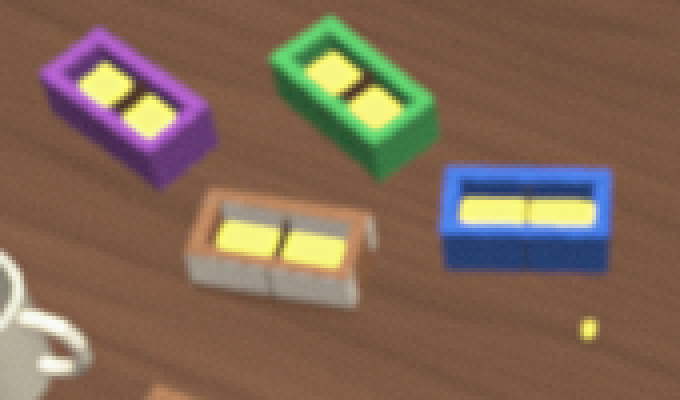

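View pics/cb.png

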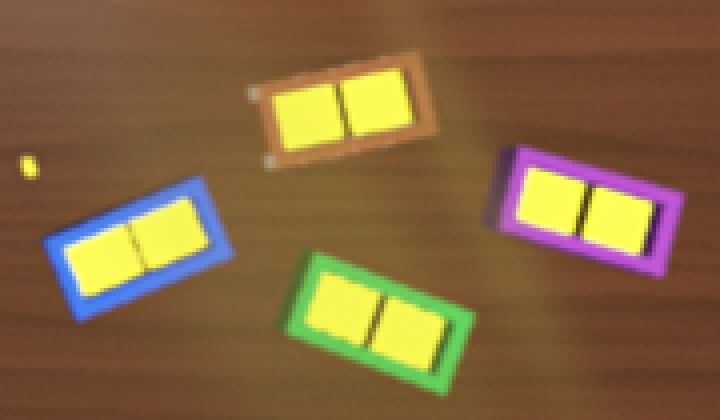

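```bash
python3 - <<'E'
from h import *
for n,box in (("top",(410,250,475,292)),("scene",(195,160,250,195))):
    im=cv2.imread(f"pics/{n}0.png");x0,y0,x1,y1=box
    c=im[y0:y1,x0:x1].astype(int);m=((c[...,2]>180)&(c[...,1]>170)&(c[...,0]<140)).astype(np.uint8)
    ys,xs=np.nonzero(m);P=unproj(n,np.c_[xs+x0,ys+y0],20.)[:,:2].astype(np.float32)
    r=cv2.minAreaRect(P);print(n,len(P),P.mean(0),r)
    T=np.array(camera_info(n)["pose"]);print(T[:3,3])
i=camera_info("wrist");o=get_obs();R=np.array(o["ee_rot"]);T=np.array(i["pose"])
print("wristcam in tool",R.T@(T[:3,3]-o["eef_pos"]),R.T@T[:3,:3],i["intrinsics"])
E
```

```text
top 461 [ 440.33197 -326.708  ] ((440.3885192871094, -326.5762634277344), (38.97868728637695, 87.86865997314453), 12.17392349243164)
[ 419.01005716  -32.49613879 1306.50849356]
scene 249 [ 434.46014 -329.18857] ((434.4833679199219, -329.33551025390625), (27.27747917175293, 86.46983337402344), 12.883581161499023)
[1101.11598941  225.96419704 1107.53054977]
wristcam in tool [  -0.30889061  -76.2623478  -162.61752427] [[ 9.99999787e-01 -2.61610350e-04  5.97763761e-04]
 [ 9.41595562e-05  9.64375347e-01  2.64537676e-01]
 [-6.45674428e-04 -2.64537563e-01  9.64375166e-01]] [[356.37079794   0.         318.71064775]
 [  0.         356.37079794 234.7266337 ]
 [  0.           0.           1.        ]]
```

Call:
move_arm([
  [[1,-16,-40,0,0,0,-10],[1,-33,-80,0,0,0,-20],[1,-49,-120,0,0,0,-30],[1,-65,-160,0,0,0,-40],[1,-82,-200,0,0,0,-50]],
])

```text
time_s: 1.52
eef_pos: [339.7, -409.4, 222.6]
ee_rot: [[0.926, -0.378, 0.0], [-0.378, -0.926, -0.0], [0.0, 0.0, -1.0]]
ft_force: [0.2, 0.4, 0.2]
opening: 94.3
```

Call:
move_arm([
  [[1,16,-28,0,0,0,-9],[1,31,-56,0,0,0,-18],[1,47,-85,0,0,0,-27],[1,62,-113,0,0,0,-34.4],[1,62,-113,0,0,0,-34.4]],
])

```text
time_s: 2.15
eef_pos: [440.5, -328.4, 222.4]
ee_rot: [[0.978, 0.208, 0.0], [0.208, -0.978, 0.0], [0.0, -0.0, -1.0]]
ft_force: [-0.3, -0.6, 0.1]
opening: 94.1
```

```bash
python3 - <<'E'
from h import *
i=camera_info("wrist");im=camera("wrist");cv2.imwrite("pics/w1.png",im[:,:,::-1]);np.savez("w1",pose=i["pose"],intrinsics=i["intrinsics"])
o=get_obs();print(o["time_s"],o["eef_pos"],o["ee_rot"],o["qpos"])
print([(r["score"],np.round(r["position"])) for r in spotter.landmark_of("wrist","mould")])
E
```

```text
2.2 [ 439.61254963 -329.23736431  222.41974846] [[ 9.78503600e-01  2.06229290e-01 -4.29584547e-04]
 [ 2.06229159e-01 -9.78503666e-01 -3.31082358e-04]
 [-4.88628933e-04  2.35372420e-04 -9.99999853e-01]] [-8.00088684e-01  1.52269547e-01  1.60518779e+00 -5.48356923e-04
  1.38419709e+00 -1.00770672e+00]
[(0.74, array([ 350., -186.,    0.])), (0.64, array([ 304., -345.,   -2.]))]
```

View pics/w1.png

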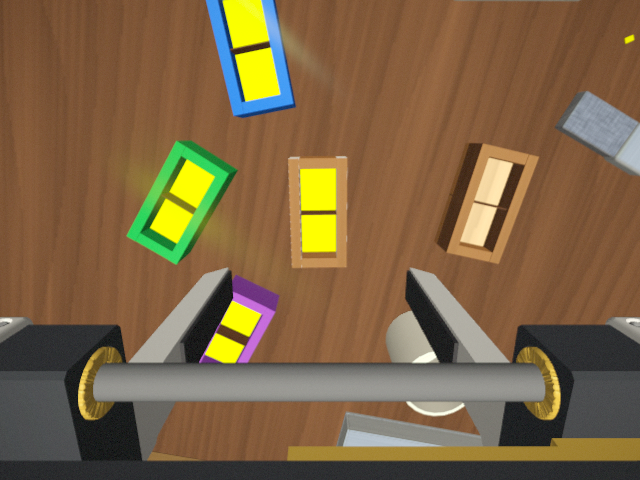

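The white-sided mould shows at (319,212), nearly square in the picture; green (182,203), blue (252,60) and purple (240,325) are look-alikes, brown one at (488,203).

```bash
python3 - <<'E'
from h import *
d=np.load("w1.npz");i={k:d[k] for k in d}
im=cv2.imread("pics/w1.png");cv2.imwrite("pics/w1c.png",cv2.resize(im[140:290,260:380],None,fx=5,fy=4.0,interpolation=3)[:600])
P=unproj("w",[[290,158],[347,158],[347,267],[292,268]],40.,i);print(P.round(1),P.mean(0))
c=im[150:275,285:352].astype(int);m=(c[...,2]>180)&(c[...,1]>170)&(c[...,0]<120)
ys,xs=np.nonzero(m);Q=unproj("w",np.c_[xs+285,ys+150],20.,i)[:,:2].astype(np.float32);r=cv2.minAreaRect(Q);print(r)
o=get_obs();R=np.array(o["ee_rot"]);print((P.mean(0)-o["eef_pos"])@R)
E
```

```text
[[ 401.2 -277.7   40. ]
 [ 454.1 -266.5   40. ]
 [ 479.2 -373.5   40. ]
 [ 424.  -386.4   40. ]] [ 439.60341697 -326.0078063    40.        ]
((438.7886047363281, -326.0616760253906), (37.07257843017578, 88.39813232421875), 12.747251510620117)
[  1.35446551  -3.65761458 182.42256455]
```

View pics/w1c.png

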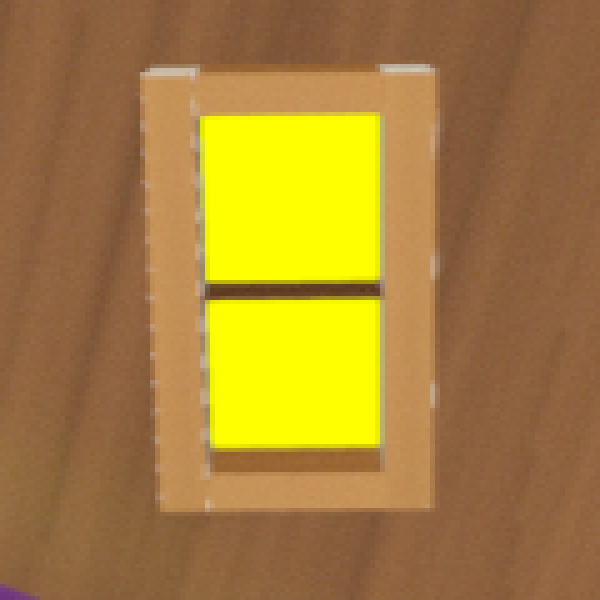

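Call:
move_arm([
  [[1,0,-2,55,0,0,-0.6],[1,0,-2,110,0,0,-0.6],[1,0,-2,160,0,0,-0.6],[1,0,-2,195,0,0,-0.6],[1,0,-2,195,0,0,-0.6]],
])

```text
time_s: 2.88
eef_pos: [435.8, -326.3, 24.4]
ee_rot: [[0.977, 0.213, -0.006], [0.213, -0.977, 0.005], [-0.004, -0.006, -1.0]]
ft_force: [-0.4, -1.4, 0.4]
opening: 94.2
```

Call:
move_arm([
  [[-1,0,0,0,0,0,0],[-1,0,0,0,0,0,0],[-1,0,0,0,0,0,0],[-1,0,0,0,0,0,0],[-1,0,0,0,0,0,0]],
], squeeze=20)

```text
time_s: 3.5
eef_pos: [439.5, -328.1, 28.4]
ee_rot: [[0.976, 0.216, 0.001], [0.216, -0.976, -0.001], [0.001, 0.001, -1.0]]
ft_force: [-0.7, 0.3, 4.2]
opening: 55.6
```

Call:
move_arm([
  [[-1,0,0,-30,0,0,0],[-1,0,0,-80,0,0,0],[-1,0,0,-140,0,0,0],[-1,0,0,-170,0,0,0],[-1,0,0,-170,0,0,0]],
])

```text
time_s: 4.12
eef_pos: [440.2, -328.9, 200.0]
ee_rot: [[0.976, 0.216, 0.004], [0.216, -0.976, -0.004], [0.003, 0.005, -1.0]]
ft_force: [0.1, 0.2, -2.7]
opening: 55.8
```

```bash
python3 - <<'E'
from h import *
i=camera_info("wrist");im=camera("wrist");cv2.imwrite("pics/w2.png",im[:,:,::-1])
o=get_obs();print(o["eef_pos"],o["ee_rot"],o["ft_force"],o["opening"])
a=cv2.imread("pics/top0.png")[190:270,225:365];cv2.imwrite("pics/ct.png",cv2.resize(a,None,fx=5.6,fy=5.6,interpolation=3))
# overlay model with nominal pose
def overlay(n,x,y,yaw):
    im=cv2.imread(f"pics/{n}0.png");im=cv2.resize(im,None,fx=4,fy=4,interpolation=3)
    c,s=np.cos(yaw),np.sin(yaw);W=lambda p:[x+c*p[0]-s*p[1],y+s*p[0]+c*p[1],p[2]]
    for poly,col in (([(-60,-145,12),(60,-145,12),(60,175,12),(-60,175,12)],(0,0,255)),([(-45,-125,57),(45,-125,57),(45,-139,57),(-45,-139,57)],(0,255,0)),([(-52,64,48),(52,64,48),(52,168,48),(-52,168,48)],(255,0,0))):
        q=proj(n,np.array([W(p) for p in poly]));q=((q+.5)*4).round().astype(int)
        cv2.polylines(im,[q],True,col,1)
    return im
for n,b in (("top",(225,185,370,275)),("scene",(262,220,420,310))):
    im=overlay(n,550,52,np.deg2rad(10.9));x0,y0,x1,y1=[4*v for v in b];cv2.imwrite(f"pics/ov_{n}.png",cv2.resize(im[y0:y1,x0:x1],None,fx=1.25,fy=1.25))
E
```

```text
[ 438.8454062  -327.65437926  197.33128221] [[ 9.76410066e-01  2.15924166e-01  3.71333571e-04]
 [ 2.15924339e-01 -9.76409962e-01 -5.14994084e-04]
 [ 2.51374130e-04  5.83025363e-04 -9.99999798e-01]] [-0.33301708  0.06358426 -2.56704441] 55.7518795426605
```

View pics/ov_top.png

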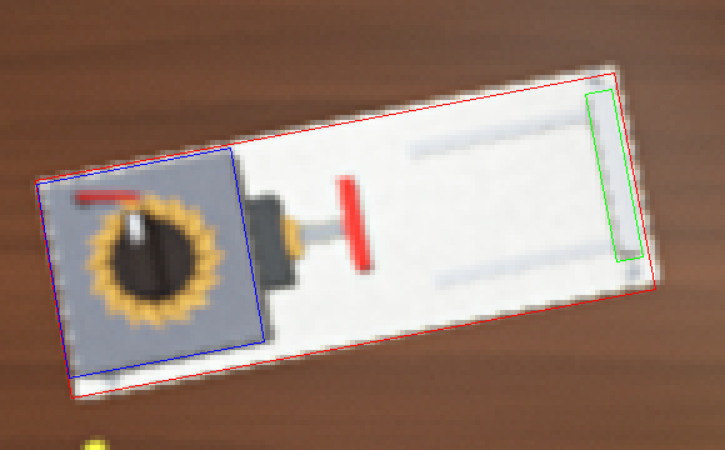

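View pics/ov_scene.png

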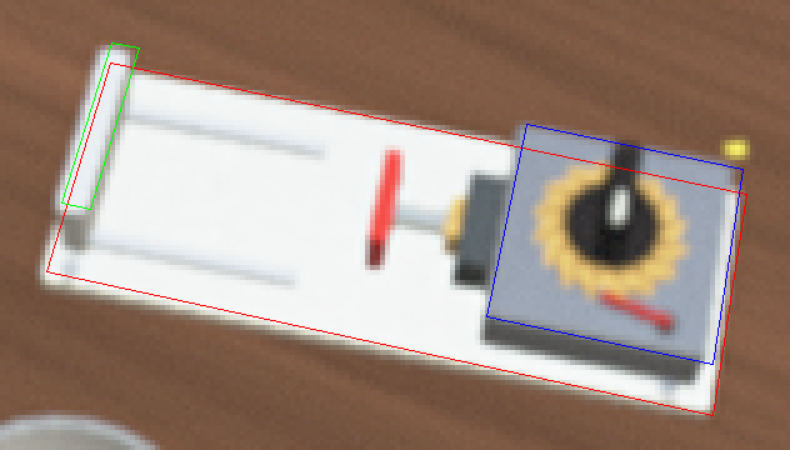

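View pics/w2.png

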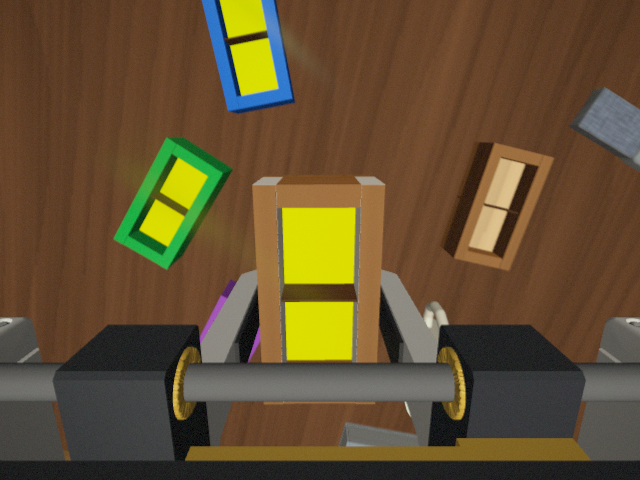

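```bash
python3 - <<'E'
from h import *
for n,b in (("top",(225,185,370,275)),("scene",(262,220,420,310))):
    im=cv2.imread(f"pics/{n}0.png");x0,y0,x1,y1=b
    c=cv2.resize(im[y0:y1,x0:x1],None,fx=4,fy=4,interpolation=cv2.INTER_LINEAR)
    hsv=cv2.cvtColor(c,cv2.COLOR_BGR2HSV)
    m=((hsv[...,1]<75)&(hsv[...,2]>110)).astype(np.uint8)
    k,l,st,_=cv2.connectedComponentsWithStats(m);j=1+st[1:,4].argmax();ys,xs=np.nonzero(l==j)
    uv=np.c_[(xs+.5)/4-.5+x0,(ys+.5)/4-.5+y0]
    P=unproj(n,uv,12.)[:,:2].astype(np.float32);r=cv2.minAreaRect(P);print(n,r)
    B=cv2.boxPoints(r);print(B.round(1).tolist())
    # edge lines robust: in clamp frame approx yaw 10.9, fit bed long edges
    yaw=np.deg2rad(10.9);ex=np.array([np.cos(yaw),np.sin(yaw)]);ey=np.array([-ex[1],ex[0]])
    a=P@ex;t=P@ey-(np.array([550,52])@ey);a=a-np.array([550,52])@ex
    for lo,hi in ((-140,60),):
        bins=np.arange(lo,hi,5);E1=[];E2=[];C=[]
        for q in bins:
            s=(t>q)&(t<q+5)
            if s.sum()>5:E1.append(a[s].min());E2.append(a[s].max());C.append(q+2.5)
        print("xmin",np.polyfit(C,E1,1),"xmax",np.polyfit(C,E2,1))
    bins=np.arange(-55,55,5);L=[t[(a>q)&(a<q+5)].min() for q in bins];H=[t[(a>q)&(a<q+5)].max() for q in bins]
    print("ymin",np.round(L,1),"ymax",np.round(H,1))
E
```

```text
top ((548.7965698242188, 64.11763763427734), (125.70745849609375, 325.33740234375), 11.84103012084961)
[[453.8999938964844, 210.39999389648438], [520.7000122070312, -108.0], [643.7000122070312, -82.19999694824219], [576.9000244140625, 236.1999969482422]]
xmin [-1.49270075e-02 -6.10764791e+01] xmax [-1.85266572e-02  6.35327481e+01]
ymin [-150.5 -150.4 -149.8 -150.5 -150.4 -149.9 -150.3 -149.6 -149.9 -150.
 -149.8 -150.3 -149.6 -149.8 -150.3 -149.1 -149.8 -149.6 -148.4 -149.3
 -149.4 -149. ] ymax [173.8 172.6 173.2 172.8 173.3 173.8 173.  173.7 174.1 173.2 173.3 173.9
 173.5 174.1 174.4 173.7 174.8 174.7 173.8 174.5 174.8 174.3]
scene ((544.6182250976562, 61.79918670654297), (141.27688598632812, 328.3767395019531), 11.94477653503418)
[[441.5, 207.8000030517578], [509.5, -113.5], [647.7000122070312, -84.19999694824219], [579.7000122070312, 237.10000610351562]]
xmin [-1.31470954e-02 -6.24629300e+01] xmax [-1.62912358e-02  6.70032270e+01]
ymin [-154.1 -153.7 -153.6 -153.8 -153.8 -153.7 -153.8 -153.5 -153.4 -153.4
 -153.2 -153.1 -153.1 -153.  -153.2 -153.  -151.7 -149.1 -149.8 -149.9
 -150.  -149.6] ymax [173.3 173.9 174.1 174.1 173.7 174.2 174.4 174.  173.9 174.5 174.9 174.7
 174.2 174.8 174.9 174.7 174.6 175.2 175.5 175.3 175.  175.5]
```

```bash
python3 - <<'E'
from h import *
o=get_obs();R=np.array(o["ee_rot"])
for z in (207,210,213):
  P=unproj("wrist",[[318,182.5],[318,403]],float(z));print(z,((P-o["eef_pos"])@R).round(1))
E
```

```text
207 [[ -0.9 -58.2  -9.7]
 [ -1.   54.2  -9.6]]
210 [[ -0.9 -58.6 -12.7]
 [ -0.9  51.6 -12.6]]
213 [[ -0.9 -59.  -15.7]
 [ -0.9  49.1 -15.6]]
```

Call:
move_arm([
  [[-1,28,-40,0,0,0,0],[-1,60,-85,0,0,0,0],[-1,92,-131,0,0,0,0],[-1,123,-177,0,0,0,0],[-1,150,-215,0,0,0,0.5]],
])

```text
time_s: 4.8
eef_pos: [537.2, -82.7, 193.6]
ee_rot: [[0.978, 0.208, -0.006], [0.208, -0.978, 0.002], [-0.006, -0.003, -1.0]]
ft_force: [1.1, -0.5, -2.2]
opening: 56.2
```

```bash
python3 - <<'E'
from h import *
i=camera_info("wrist");im=camera("wrist");cv2.imwrite("pics/w3.png",im[:,:,::-1]);np.savez("w3",pose=i["pose"],intrinsics=i["intrinsics"])
o=get_obs();print(o["time_s"],o["eef_pos"],o["ee_rot"],o["ft_force"],o["opening"])
T=np.array(i["pose"]);
x,y,yaw=552,49.5,np.deg2rad(11.8)
c,s=np.cos(yaw),np.sin(yaw);W=lambda p:[x+c*p[0]-s*p[1],y+s*p[0]+c*p[1],p[2]]
im=cv2.imread("pics/w3.png")
for poly,col in (([(-60,-145,12),(60,-145,12),(60,175,12),(-60,175,12)],(0,0,255)),([(-45,-125,57),(45,-125,57),(45,-139,57),(-45,-139,57)],(0,255,0)),([(-52,64,48),(52,64,48),(52,168,48),(-52,168,48)],(255,0,0)),([(-32,-125,18),(-32,-15,18),(32,-15,18),(32,-125,18)],(255,0,255))):
    q=proj("w",np.array([W(p) for p in poly]),i).round().astype(int);cv2.polylines(im,[q],True,col,1)
cv2.imwrite("pics/w3o.png",im)
E
```

```text
4.85 [538.9087385  -77.52619451 193.75870891] [[ 0.9775164   0.21082022 -0.0040638 ]
 [ 0.21084524 -0.97749253  0.00725481]
 [-0.00244288 -0.00794853 -0.99996543]] [ 0.95108571  3.71929147 -2.39574224] 55.77765109062804
```

View pics/w3o.png

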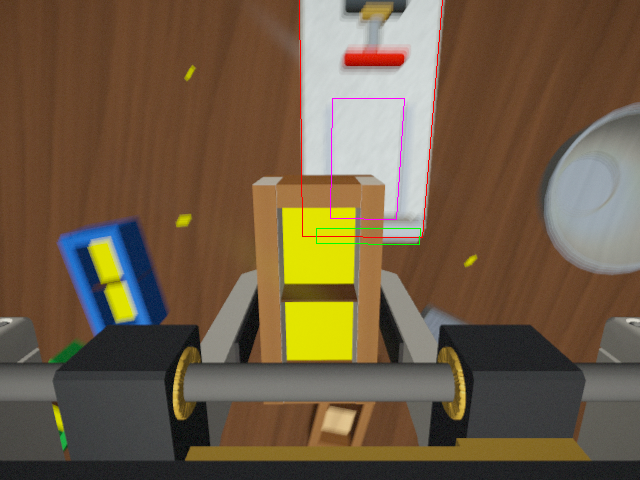

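Call:
move_arm([
  [[-1,0,0,0,0,0,0],[-1,0,0,0,0,0,0]],
])

```text
time_s: 5.1
eef_pos: [537.5, -85.8, 195.4]
ee_rot: [[0.978, 0.207, -0.004], [0.207, -0.978, 0.001], [-0.004, -0.001, -1.0]]
ft_force: [-0.2, 0.1, -1.6]
opening: 55.9
```

```bash
cat >> h.py <<'E'
def look(name,x=552,y=49.5,deg=11.8,crop=None,f=1):
    i=camera_info("wrist");im=camera("wrist")[:,:,::-1].copy();cv2.imwrite(f"pics/{name}.png",im);np.savez(name,pose=i["pose"],intrinsics=i["intrinsics"])
    o=get_obs();print(o["time_s"],np.round(o["eef_pos"],1),np.round(o["ee_rot"],4).tolist(),np.round(o["ft_force"],1),o["opening"])
    ov(im,i,name,x,y,deg,crop,f)
def ov(im,i,name,x,y,deg,crop,f):
    yaw=np.deg2rad(deg)
    im=cv2.resize(im,None,fx=f,fy=f,interpolation=3)
    c,s=np.cos(yaw),np.sin(yaw);W=lambda p:[x+c*p[0]-s*p[1],y+s*p[0]+c*p[1],p[2]]
    for poly,col in (([(-60,-145,12),(60,-145,12),(60,175,12),(-60,175,12)],(0,0,255)),([(-45,-125,57),(45,-125,57),(45,-139,57),(-45,-139,57)],(0,255,0)),([(-52,64,48),(52,64,48),(52,168,48),(-52,168,48)],(255,0,0)),([(-32,-125,18),(-32,-15,18),(32,-15,18),(32,-125,18)],(255,0,255))):
        q=(proj("w",np.array([W(p) for p in poly]),i)+.5)*f-.5;cv2.polylines(im,[q.round().astype(int)],True,col,1)
    if crop: x0,y0,x1,y1=[int(v*f) for v in crop];im=im[y0:y1,x0:x1]
    cv2.imwrite(f"pics/{name}o.png",im)
E
python3 -c "
from h import *
look('w4',crop=(280,0,480,250),f=2.4)"
```

```text
5.15 [537.8 -86.2 195.9] [[0.9786, 0.2059, -0.0028], [0.2059, -0.9786, 0.0004], [-0.0027, -0.001, -1.0]] [-0.4 -0.6 -2.7] 55.836876436620294
```

View pics/w4o.png

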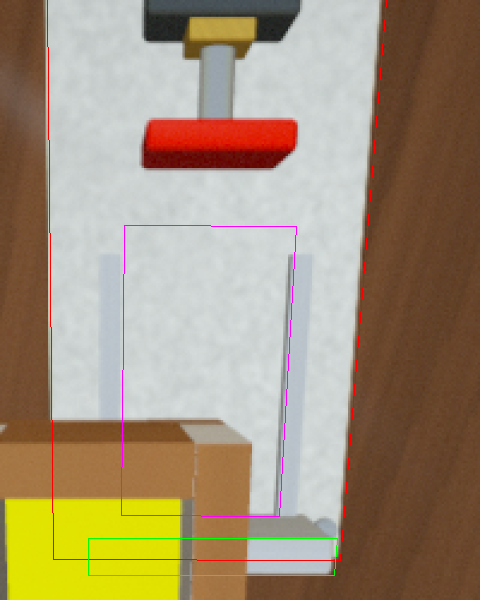

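Call:
move_arm([
  [[-1,21,-29,0,0,0,0],[-1,41,-58,0,0,0,0],[-1,41,-58,30,0,0,0],[-1,41,-58,70,0,0,0],[-1,41,-58,100,0,0,0]],
])

```text
time_s: 5.78
eef_pos: [565.9, -21.5, 95.4]
ee_rot: [[0.979, 0.205, -0.002], [0.205, -0.979, 0.0], [-0.002, -0.001, -1.0]]
ft_force: [-0.4, -0.0, -2.1]
opening: 55.7
```

Call:
move_arm([
  [[-1,0,0,20,0,0,0],[-1,0,0,40,0,0,0],[-1,0,0,40,0,0,0]],
])

```text
time_s: 6.15
eef_pos: [564.8, -21.2, 55.3]
ee_rot: [[0.979, 0.205, -0.005], [0.205, -0.979, 0.001], [-0.005, -0.002, -1.0]]
ft_force: [1.0, 1.2, -1.7]
opening: 55.7
```

```bash
python3 -c "
from h import *
look('w5',x=551.4,y=49.3)"
```

```text
6.2 [566.1 -21.2  56.7] [[0.9787, 0.2055, -0.0022], [0.2055, -0.9787, 0.0002], [-0.0021, -0.0006, -1.0]] [ 0.4 -0.3 -2.8] 55.92659851845661
```

View pics/w5o.png

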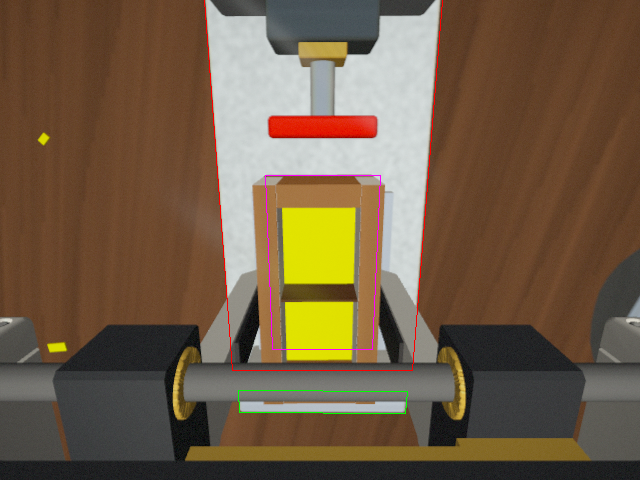

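```bash
python3 - <<'E'
from h import *
d=np.load("w5.npz");i={k:d[k] for k in d};a=np.deg2rad(11.8);O=np.array([551.4,49.3]);ex=np.array([np.cos(a),np.sin(a)]);ey=np.array([-ex[1],ex[0]])
def cl(uv,z):
    P=unproj("w",[uv],float(z),i)[0,:2]-O;return (P@ex).round(1),(P@ey).round(1)
print("pad",cl((323,137.5),50),cl((323,116),50),"mould +y end",cl((319.5,183),69.4),"-y end",cl((319,403),69.4),"fence",cl((322,391),57),cl((322,412),57))
for s in((269,137),(377,137)):print(cl(s,50))
print("bed edges",cl((214,127),12),cl((434,127),12))
E
```

```text
pad (np.float64(-0.0), np.float64(5.0)) (np.float64(-0.0), np.float64(14.3)) mould +y end (np.float64(-1.5), np.float64(-13.3)) -y end (np.float64(-1.6), np.float64(-122.1)) fence (np.float64(-0.1), np.float64(-125.1)) (np.float64(-0.1), np.float64(-138.5))
(np.float64(-24.6), np.float64(5.2))
(np.float64(24.5), np.float64(5.2))
bed edges (np.float64(-60.2), np.float64(10.6)) (np.float64(61.6), np.float64(10.7))
```

Call:
move_arm([
  [[-1,1.5,-0.5,4,0,0,0],[-1,1.5,-0.5,8,0,0,0],[-1,1.5,-0.5,12,0,0,0],[-1,1.5,-0.5,15.5,0,0,0],[-1,1.5,-0.5,15.5,0,0,0]],
])

```text
time_s: 6.82
eef_pos: [568.0, -19.2, 41.5]
ee_rot: [[0.978, 0.207, -0.001], [0.207, -0.978, 0.0], [-0.001, -0.0, -1.0]]
ft_force: [-0.8, -0.6, -2.7]
opening: 55.8
```

Still carrying full weight (-2.7 N); lower gently until it is taken up.

Call:
move_arm([
  [[-1,0,0,1,0,0,0],[-1,0,0,2,0,0,0],[-1,0,0,2,0,0,0]],
])

```text
time_s: 7.2
eef_pos: [568.6, -19.3, 40.4]
ee_rot: [[0.978, 0.207, 0.0], [0.207, -0.978, -0.0], [0.0, 0.0, -1.0]]
ft_force: [-1.3, 0.4, 0.7]
opening: 55.9
```

Call:
move_arm([
  [[0.2,0,0,0,0,0,0],[0.6,0,0,0,0,0,0],[1,0,0,0,0,0,0],[1,0,0,0,0,0,0],[1,0,0,0,0,0,0]],
])

```text
time_s: 7.82
eef_pos: [568.4, -19.3, 39.9]
ee_rot: [[0.978, 0.207, 0.0], [0.207, -0.978, 0.0], [0.0, -0.0, -1.0]]
ft_force: [-0.9, -1.0, -0.5]
opening: 92.2
```

Call:
move_arm([
  [[1,0,0,-20,0,0,0],[1,0,0,-60,0,0,0],[1,0,0,-110,0,0,0],[1,0,0,-150,0,0,0],[1,0,0,-150,0,0,0]],
])

```text
time_s: 8.45
eef_pos: [571.4, -19.9, 194.5]
ee_rot: [[0.978, 0.207, 0.009], [0.207, -0.978, -0.002], [0.009, 0.004, -1.0]]
ft_force: [0.4, -0.5, -0.1]
opening: 94.0
```

```bash
python3 -c "
from h import *
look('w6',x=551.4,y=49.3)
im=camera('top')[185:275,225:370,::-1];cv2.imwrite('pics/t6.png',cv2.resize(im,None,fx=5,fy=5,interpolation=3))"
```

```text
8.5 [569.5 -19.6 191.6] [[0.9783, 0.2073, 0.0039], [0.2073, -0.9783, -0.0007], [0.0036, 0.0015, -1.0]] [ 0.1  0.1 -0.8] 94.29338314223747
```

View pics/w6o.png

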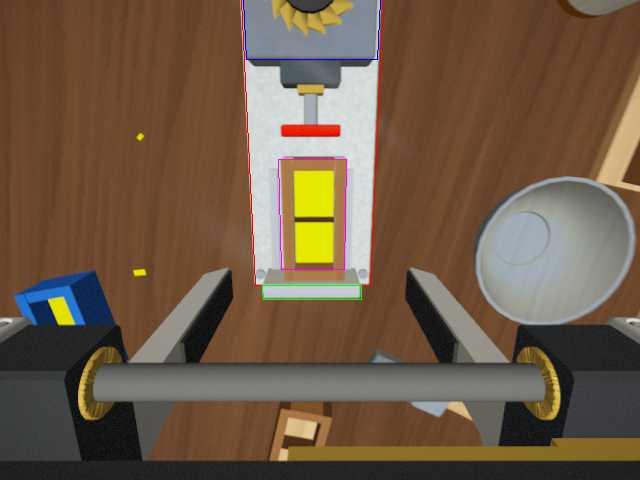

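The mould lies between the guide strips at (313,214), its end near the fence (row ~270); pad at (310,131). Now measure it and the pad gap.

```bash
python3 - <<'E'
from h import *
d=np.load("w6.npz");i={k:d[k] for k in d};a=np.deg2rad(11.8);O=np.array([551.4,49.3]);ex=np.array([np.cos(a),np.sin(a)]);ey=np.array([-ex[1],ex[0]])
im=cv2.imread("pics/w6.png")
cv2.imwrite("pics/w6c.png",cv2.resize(im[115:305,250:375],None,fx=3.1,fy=3.1,interpolation=3))
def cl(uv,z):
    P=unproj("w",[uv],float(z),i)[0,:2]-O;return (P@ex).round(1),(P@ey).round(1)
red=(im[...,2]>150)&(im[...,1]<60)&(im[...,0]<60);ys,xs=np.nonzero(red[110:150,270:350]);print(ys.min()+110,ys.max()+110,xs.min()+270,xs.max()+270)
print("pad",cl((310,ys.max()+110.5),50),cl((310,ys.max()+110.5),30))
print([(r["score"],np.round(r["position"])) for r in spotter.landmark_of("wrist","knob_grip")])
K=O+115*ey;print("knob",K,"tool shift",(np.r_[K,86]-get_obs()["eef_pos"])@np.array(get_obs()["ee_rot"]),get_obs()["qpos"])
E
```

```text
125 135 282 339
pad (np.float64(-1.4), np.float64(5.8)) (np.float64(-1.8), np.float64(5.8))
[]
knob [527.88295404 161.86974971] tool shift [  -0.76168839 -185.18292271  102.55791638] [-1.86208909e-01  2.22544537e-01  1.59498523e+00 -6.23261735e-05
  1.32675545e+00 -3.95030438e-01]
```

View pics/w6c.png

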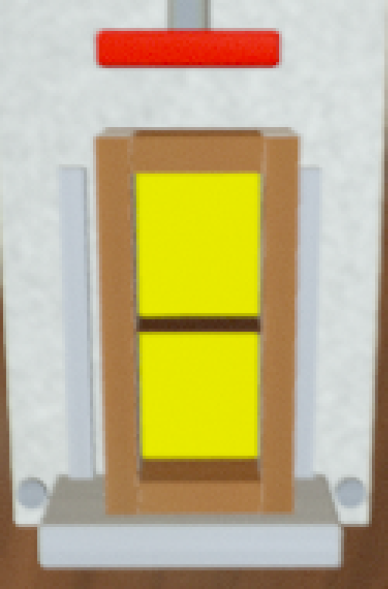

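Call:
move_arm([
  [[1,0,-35,0,0,0,-10],[1,0,-70,0,0,0,-20],[1,0,-105,0,0,0,-30],[1,0,-140,0,0,0,-40],[1,-1,-165,0,0,0,-50]],
])

```text
time_s: 9.22
eef_pos: [531.1, 143.1, 187.1]
ee_rot: [[0.464, 0.886, -0.005], [0.886, -0.464, -0.0], [-0.003, -0.004, -1.0]]
ft_force: [-0.9, 0.1, 0.2]
opening: 94.2
```

Call:
move_arm([
  [[1,0,0,0,0,0,-10],[1,0,0,0,0,0,-20],[1,0,0,0,0,0,-30],[1,0,0,0,0,0,-39.8],[1,0,0,0,0,0,-39.8]],
])

```text
time_s: 9.85
eef_pos: [531.7, 141.7, 187.5]
ee_rot: [[-0.202, 0.979, -0.004], [0.979, 0.202, -0.0], [0.0, -0.004, -1.0]]
ft_force: [0.6, 0.4, -0.4]
opening: 94.6
```

```bash
python3 - <<'E'
from h import *
look('w7',x=551.4,y=49.3)
print([(r["score"],np.round(r["position"])) for t in ("knob_grip","wheel") for r in spotter.landmark_of("wrist",t)])
o=get_obs();K=np.array([527.9,161.9,85]);print("shift",(K-o["eef_pos"])@np.array(o["ee_rot"]),o["qpos"],o["torque"])
print(proj("wrist",[[527.9,161.9,101]]))
E
```

```text
9.9 [532.  141.7 187.9] [[-0.201, 0.9796, -0.0037], [0.9796, 0.201, -0.0004], [0.0004, -0.0037, -1.0]] [ 0.2  0.2 -0.6] 94.07372358854519
[(0.85, array([525., 166.,  88.])), (0.62, array([526., 158.,  60.]))]
shift [ 20.63808583  -0.25038282 103.75443561] [ 1.03082876e-01  1.87609524e-01  1.63613069e+00  2.31525052e-05
  1.32006443e+00 -1.67086464e+00] [ 0.04645143 -0.11165254  0.0481909 ]
[[346.68941705 246.0329733 ]]
```

View pics/w7o.png

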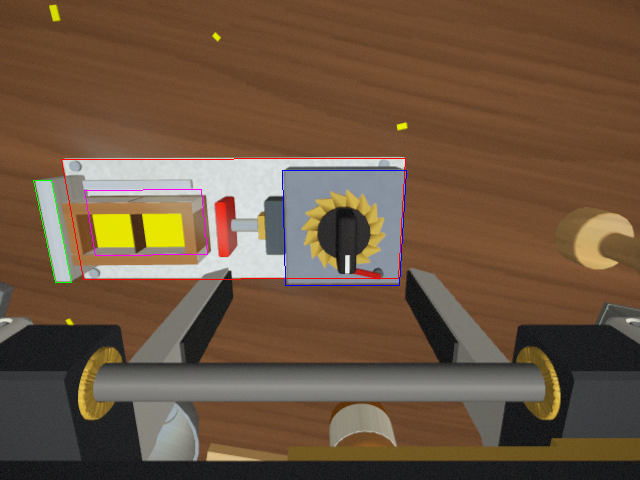

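```bash
python3 - <<'E'
from h import *
im=cv2.imread("pics/w7.png");d=np.load("w7.npz");i={k:d[k] for k in d}
f=6;c=cv2.resize(im[180:285,290:400],None,fx=f,fy=f*0.9,interpolation=3)
c=cv2.convertScaleAbs(c,alpha=1.8,beta=25)
a=np.deg2rad(11.8);O=np.array([551.4,49.3]);ex=np.array([np.cos(a),np.sin(a)]);ey=np.array([-ex[1],ex[0]])
for z,col in((101,(0,255,0)),(63,(255,0,255))):
    Q=[np.r_[O+x*ex+(115+y)*ey,z] for x,y in ((-22,-7),(22,-7),(22,7),(-22,7))]
    q=proj("w",np.array(Q),i);q=((q-[290,180]+.5)*[f,f*.9]);cv2.polylines(c,[q.round().astype(int)],True,col,1)
cv2.imwrite("pics/w7c.png",c)
E
```

View pics/w7c.png

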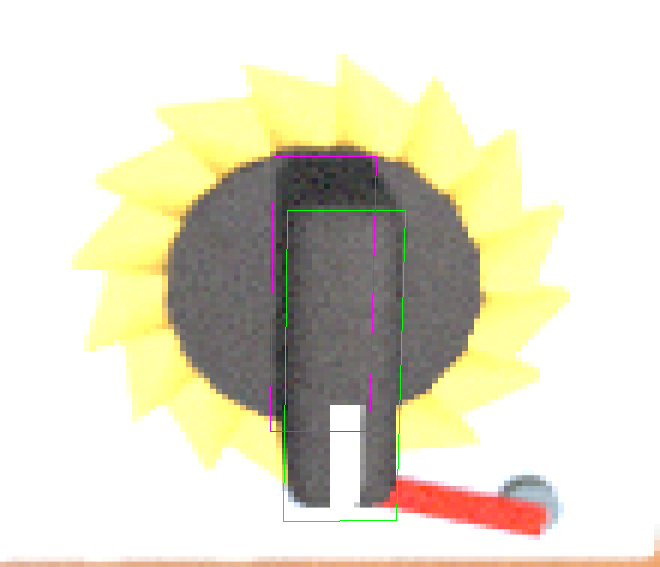

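Call:
move_arm([
  [[1,20,-1.5,0,0,0,0],[1,20,-1.5,40,0,0,0],[1,20,-1.5,75,0,0,0],[1,20,-1.5,103,0,0,0],[1,20,-1.5,103,0,0,0]],
])

```text
time_s: 10.62
eef_pos: [524.9, 161.9, 84.5]
ee_rot: [[-0.204, 0.979, -0.006], [0.979, 0.204, -0.0], [0.001, -0.006, -1.0]]
ft_force: [0.5, -0.3, -0.1]
opening: 93.9
```

Call:
move_arm([
  [[-0.2,0,0,0,0,0,0],[-0.5,0,0,0,0,0,0],[-0.5,0,0,0,0,0,0]],
], squeeze=20)

```text
time_s: 11.0
eef_pos: [528.7, 161.3, 88.3]
ee_rot: [[-0.204, 0.979, 0.003], [0.979, 0.204, 0.0], [-0.0, 0.003, -1.0]]
ft_force: [-0.1, 0.3, 0.3]
opening: 67.0
```

```bash
python3 - <<'E'
from h import *
look('w8',x=551.4,y=49.3)
o=get_obs();print(o["torque"],o["qpos"]);K=np.array([527.9,161.9,85]);print("shift",(K-o["eef_pos"])@np.array(o["ee_rot"]))
E
```

```text
11.05 [528.4 161.3  88. ] [[-0.2038, 0.979, 0.002], [0.979, 0.2038, 0.0003], [-0.0001, 0.002, -1.0]] [0.7 0.4 0. ] 63.0507522060695
[ 0.06363529 -0.11275702  0.08178011] [ 1.39505495e-01  3.06507477e-01  1.71813557e+00  5.57261075e-05
  1.11492275e+00 -1.63650899e+00]
shift [ 0.7315201  -0.38896438  3.04705805]
```

View pics/w8.png

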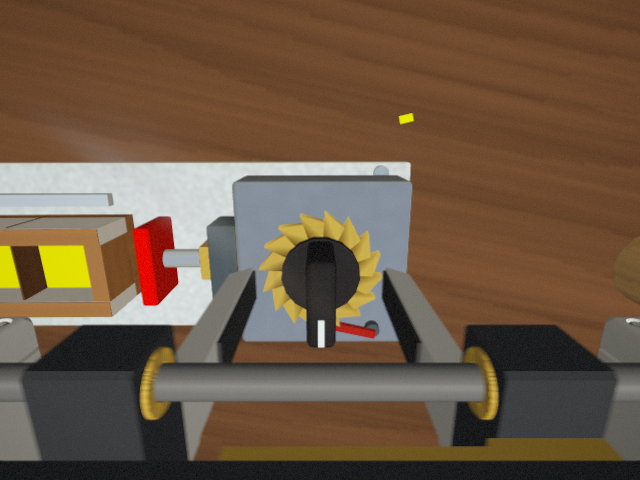

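Fingers straddle the wing at (320,300), centred. Lower 3 mm and close.

Call:
move_arm([
  [[-0.5,0,0,3,0,0,0],[-0.8,0,0,3,0,0,0],[-1,0,0,3,0,0,0],[-1,0,0,3,0,0,0],[-1,0,0,3,0,0,0]],
], squeeze=30)

```text
time_s: 11.68
eef_pos: [527.5, 162.0, 84.0]
ee_rot: [[-0.203, 0.979, -0.0], [0.979, 0.203, 0.002], [0.002, -0.0, -1.0]]
ft_force: [-0.1, 4.8, -0.0]
opening: 13.6
```

Call:
move_arm([
  [[-1,0,0,0,0,0,0],[-1,0,0,0,0,0,0],[-1,0,0,0,0,0,0]],
])

```text
time_s: 12.05
eef_pos: [527.5, 162.0, 83.9]
ee_rot: [[-0.204, 0.979, -0.0], [0.979, 0.204, 0.001], [0.001, 0.0, -1.0]]
ft_force: [-0.4, 5.5, -0.5]
opening: 14.3
```

```bash
cat > st.py <<'E'
from h import *
o=get_obs();R=np.array(o["ee_rot"]);ang=np.rad2deg(np.arctan2(R[1,0],R[0,0]))
print(o["time_s"],"ang",ang.round(2),"pos",np.round(o["eef_pos"],1),"F",np.round(o["ft_force"],2),"T",np.round(o["torque"],3),"eff6",o["joint_efforts"][5],"q6",o["qpos"][5],"op",round(o["opening"],1))
E
python3 st.py
```

```text
12.05 ang 101.76 pos [527.5 162.   83.9] F [-0.36  5.53 -0.48] T [1.079 0.008 0.007] eff6 -0.016703156288713217 q6 -1.636636707909463 op 14.3
```

Call:
move_arm([
  [[-1,0.6,0,0,0,0,4],[-1,0.6,0,0,0,0,11],[-1,0.6,0,0,0,0,18],[-1,0.6,0,0,0,0,25],[-1,0.6,0,0,0,0,30]],
])

```text
time_s: 12.68
eef_pos: [527.5, 162.1, 84.0]
ee_rot: [[0.316, 0.949, 0.0], [0.949, -0.316, 0.001], [0.001, -0.0, -1.0]]
ft_force: [-1.0, 3.8, 0.4]
opening: 13.9
```

```bash
python3 st.py
```

```text
12.675 ang 71.6 pos [527.5 162.1  84. ] F [-0.96  3.78  0.43] T [ 0.804 -0.039  0.096] eff6 -0.44303588569164276 q6 -1.1090436460579922 op 13.9
```

Call:
move_arm([
  [[-1,0,0,0,0,0,6],[-1,0,0,0,0,0,13],[-1,0,0,0,0,0,20],[-1,0,0,0,0,0,27],[-1,0,0,0,0,0,30]],
])

```text
time_s: 13.3
eef_pos: [527.6, 162.2, 84.0]
ee_rot: [[0.747, 0.665, 0.0], [0.665, -0.747, 0.001], [0.001, -0.0, -1.0]]
ft_force: [-0.2, 4.5, 0.1]
opening: 13.7
```

```bash
python3 st.py; python3 -c "
from h import *
look('w9',x=551.4,y=49.3)"; python3 st.py
```

```text
13.3 ang 41.66 pos [527.6 162.2  84. ] F [-0.22  4.48  0.14] T [ 0.834 -0.065  0.089] eff6 -0.13136111665517092 q6 -0.5865076183061634 op 13.7
13.35 [527.6 162.1  84. ] [[0.7477, 0.6641, 0.0002], [0.6641, -0.7477, 0.0007], [0.0006, -0.0004, -1.0]] [ 0.3  4.1 -1.3] 14.060877404143808
13.35 ang 41.61 pos [527.6 162.1  84. ] F [ 0.31  4.06 -1.32] T [ 0.818 -0.054  0.021] eff6 0.10153548326343298 q6 -0.5856760877605471 op 14.1
```

View pics/w9.png

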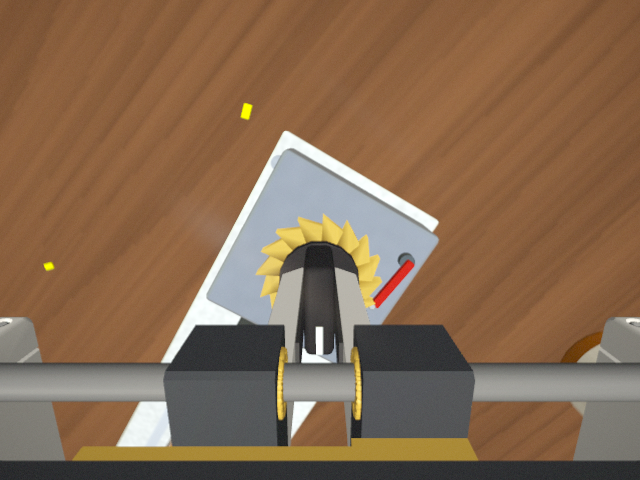

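Call:
move_arm([
  [[-1,0,0,0,0,0,3],[-1,0,0,0,0,0,6],[-1,0,0,0,0,0,9]],
])

```text
time_s: 13.72
eef_pos: [527.6, 162.2, 84.0]
ee_rot: [[0.841, 0.54, 0.0], [0.54, -0.841, 0.001], [0.001, -0.001, -1.0]]
ft_force: [-0.1, 4.0, -1.2]
opening: 13.8
```

```bash
python3 st.py
```

```text
13.725 ang 32.71 pos [527.6 162.2  84. ] F [-0.06  3.97 -1.24] T [ 0.879 -0.013  0.091] eff6 -0.2703219372779131 q6 -0.43043055416506526 op 13.8
```

Call:
move_arm([
  [[-1,0,0,0,0,0,2],[-1,0,0,0,0,0,4]],
])

```text
time_s: 13.98
eef_pos: [527.6, 162.2, 84.0]
ee_rot: [[0.877, 0.48, 0.0], [0.48, -0.877, 0.001], [0.001, -0.001, -1.0]]
ft_force: [0.1, 4.8, -0.5]
opening: 13.8
```

```bash
python3 st.py
```

```text
13.975 ang 28.71 pos [527.6 162.2  84. ] F [ 0.08  4.77 -0.48] T [ 1.033 -0.032  0.092] eff6 -0.1469583995640278 q6 -0.36058734448474544 op 13.8
```

Call:
move_arm([
  [[-1,0,0,0,0,0,2],[-1,0,0,0,0,0,4]],
])

```text
time_s: 14.22
eef_pos: [527.6, 162.2, 84.0]
ee_rot: [[0.908, 0.418, 0.0], [0.418, -0.908, 0.001], [0.001, -0.001, -1.0]]
ft_force: [0.5, 5.5, -0.4]
opening: 13.9
```

```bash
python3 st.py
```

```text
14.225 ang 24.72 pos [527.6 162.2  84. ] F [ 0.53  5.49 -0.4 ] T [ 0.984 -0.052  0.07 ] eff6 -0.13372833374887705 q6 -0.29079352048273677 op 13.9
```

Call:
move_arm([
  [[-1,0,0,0,0,0,2],[-1,0,0,0,0,0,4]],
])

```text
time_s: 14.48
eef_pos: [527.6, 162.2, 84.0]
ee_rot: [[0.935, 0.354, 0.0], [0.354, -0.935, 0.001], [0.001, -0.001, -1.0]]
ft_force: [-0.9, 5.6, -1.8]
opening: 13.7
```

```bash
python3 st.py
```

```text
14.475 ang 20.72 pos [527.6 162.2  84. ] F [-0.85  5.65 -1.76] T [ 0.969 -0.083  0.086] eff6 -0.09833966614678502 q6 -0.22107492481007252 op 13.7
```

Call:
move_arm([
  [[-1,0,0,0,0,0,2],[-1,0,0,0,0,0,4]],
])

```text
time_s: 14.72
eef_pos: [527.6, 162.2, 84.0]
ee_rot: [[0.958, 0.288, 0.0], [0.288, -0.958, 0.001], [0.001, -0.001, -1.0]]
ft_force: [0.8, 4.2, -0.4]
opening: 13.9
```

```bash
python3 st.py
```

```text
14.725 ang 16.73 pos [527.6 162.2  84. ] F [ 0.8   4.21 -0.45] T [ 0.993 -0.083  0.151] eff6 -0.05630079307593405 q6 -0.15137144372946498 op 13.9
```

Call:
move_arm([
  [[-1,0,0,0,0,0,1.5],[-1,0,0,0,0,0,3]],
])

```text
time_s: 14.98
eef_pos: [527.6, 162.2, 83.9]
ee_rot: [[0.971, 0.237, 0.0], [0.237, -0.971, 0.001], [0.0, -0.001, -1.0]]
ft_force: [-0.2, 5.3, -0.9]
opening: 14.1
```

```bash
python3 st.py; python3 -c "
from h import *
look('w10',x=551.4,y=49.3)
im=camera('top');cv2.imwrite('pics/t10.png',cv2.resize(im[185:275,225:370,::-1],None,fx=5,fy=5,interpolation=3))
im=camera('scene');cv2.imwrite('pics/s10.png',cv2.resize(im[220:310,262:420,::-1],None,fx=5,fy=5,interpolation=3))"; python3 st.py
```

```text
14.975 ang 13.73 pos [527.6 162.2  83.9] F [-0.16  5.27 -0.91] T [ 0.975 -0.099  0.101] eff6 -0.0644785724580288 q6 -0.09912992251893828 op 14.1
15.025 [527.6 162.2  84. ] [[0.9716, 0.2367, 0.0003], [0.2367, -0.9716, 0.0008], [0.0005, -0.0007, -1.0]] [ 0.3  5.7 -0.1] 13.704161196243273
15.125 ang 13.77 pos [527.6 162.2  84. ] F [-0.22  5.16 -0.87] T [ 0.928 -0.134  0.003] eff6 0.05637408932670951 q6 -0.09974587529811188 op 13.7
```

View pics/s10.png

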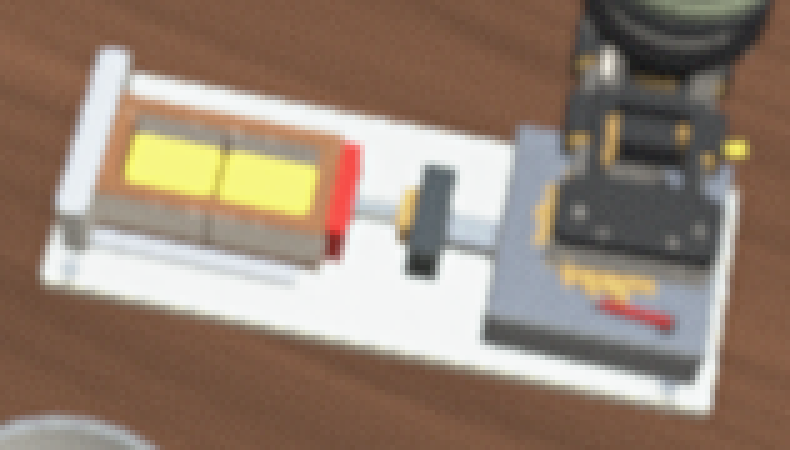

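Call:
move_arm([
  [[-1,0,0,0,0,0,2],[-1,0,0,0,0,0,4]],
])

```text
time_s: 15.38
eef_pos: [527.7, 162.2, 84.0]
ee_rot: [[0.986, 0.169, 0.0], [0.169, -0.986, 0.001], [0.001, -0.001, -1.0]]
ft_force: [-0.0, 5.5, -0.5]
opening: 13.9
```

```bash
python3 st.py
```

```text
15.375 ang 9.72 pos [527.7 162.2  84. ] F [-0.05  5.54 -0.46] T [ 1.003 -0.1    0.125] eff6 -0.0645296461880207 q6 -0.029101379919087955 op 13.9
```

Call:
move_arm([
  [[-1,0,0,0,0,0,2],[-1,0,0,0,0,0,4]],
])

```text
time_s: 15.62
eef_pos: [527.7, 162.2, 84.0]
ee_rot: [[0.995, 0.1, 0.0], [0.1, -0.995, 0.001], [0.0, -0.001, -1.0]]
ft_force: [0.2, 5.2, -0.6]
opening: 13.9
```

```bash
python3 st.py
```

```text
15.625 ang 5.73 pos [527.7 162.2  84. ] F [ 0.18  5.25 -0.58] T [ 0.948 -0.083  0.144] eff6 -0.03643232281319797 q6 0.04056607469592033 op 13.9
```

Call:
move_arm([
  [[-1,0,0,0,0,0,2],[-1,0,0,0,0,0,4]],
])

```text
time_s: 15.88
eef_pos: [527.6, 162.2, 84.0]
ee_rot: [[1.0, 0.03, 0.0], [0.03, -1.0, 0.001], [0.0, -0.001, -1.0]]
ft_force: [1.1, 5.3, -0.5]
opening: 13.6
```

```bash
python3 st.py
```

```text
15.875 ang 1.74 pos [527.6 162.2  84. ] F [ 1.08  5.26 -0.47] T [ 1.023 -0.086  0.17 ] eff6 -0.0026575343508739024 q6 0.1102959494366504 op 13.6
```

Call:
move_arm([
  [[-1,0,0,0,0,0,2],[-1,0,0,0,0,0,4]],
])

```text
time_s: 16.12
eef_pos: [527.7, 162.2, 84.0]
ee_rot: [[0.999, -0.039, 0.0], [-0.039, -0.999, 0.001], [0.0, -0.001, -1.0]]
ft_force: [0.2, 5.7, -1.1]
opening: 13.6
```

```bash
python3 st.py; python3 -c "
from h import *
for k in range(4):
    camera('top');print(get_obs()['torque'][2])"; python3 st.py
```

```text
16.125 ang -2.25 pos [527.7 162.2  84. ] F [ 0.2   5.69 -1.15] T [ 0.986 -0.087  0.253] eff6 0.03642149269580841 q6 0.18001933934155853 op 13.6
0.22546909004958948
0.169060435120851
0.1824353484436307
0.1795438290121143
16.325 ang -2.2 pos [527.7 162.2  84. ] F [ 0.2   4.43 -0.37] T [ 0.949 -0.102  0.18 ] eff6 0.16965921968221664 q6 0.17912090029391767 op 13.8
```

Torque rises from a flat ~0.085 N m starting at about 80–85°, i.e. before tooth 4 (90°); the pad's measured gap (20.4 mm → 78°) agrees. So first tooth = 90°, one more = 112.5° (+ up to 3.4°).

Call:
move_arm([
  [[-1,0,0,0,0,0,2],[-1,0,0,0,0,0,4]],
])

```text
time_s: 16.58
eef_pos: [527.7, 162.2, 84.0]
ee_rot: [[0.994, -0.109, 0.0], [-0.109, -0.994, 0.001], [0.0, -0.001, -1.0]]
ft_force: [0.4, 5.4, -0.8]
opening: 13.9
```

```bash
python3 st.py
```

```text
16.575 ang -6.24 pos [527.7 162.2  84. ] F [ 0.42  5.43 -0.8 ] T [ 0.975 -0.033  0.272] eff6 0.0697255739942193 q6 0.24972615857192693 op 13.9
```

Call:
move_arm([
  [[-1,0,0,0,0,0,2],[-1,0,0,0,0,0,4]],
])

```text
time_s: 16.82
eef_pos: [527.7, 162.2, 84.0]
ee_rot: [[0.984, -0.178, 0.0], [-0.178, -0.984, 0.001], [0.0, -0.001, -1.0]]
ft_force: [0.3, 5.2, -0.8]
opening: 13.8
```

```bash
python3 st.py
```

```text
16.825 ang -10.26 pos [527.7 162.2  84. ] F [ 0.26  5.2  -0.85] T [ 0.976 -0.086  0.178] eff6 -0.018363951821811497 q6 0.31973778190663354 op 13.8
```

Call:
move_arm([
  [[-1,0,0,0,0,0,3],[-1,0,0,0,0,0,5.8],[-1,0,0,0,0,0,5.8]],
])

```text
time_s: 17.2
eef_pos: [527.7, 162.2, 84.0]
ee_rot: [[0.961, -0.276, 0.001], [-0.276, -0.961, 0.001], [0.0, -0.001, -1.0]]
ft_force: [0.2, 4.5, -0.8]
opening: 14.3
```

```bash
python3 st.py;  python3 -c "
from h import *
for k in range(5):
    camera('top');print(get_obs()['torque'][2])
look('w11')"; python3 st.py
```

```text
17.2 ang -16.01 pos [527.7 162.2  84. ] F [ 0.22  4.48 -0.78] T [ 1.016 -0.042  0.204] eff6 0.2936265617609024 q6 0.42004980076495807 op 14.3
0.16994823784544386
0.19224669636460717
0.2676518840644335
0.20470682703441767
0.19134540327282365
17.5 [527.7 162.1  84. ] [[0.9613, -0.2755, 0.0005], [-0.2755, -0.9613, 0.0007], [0.0003, -0.0008, -1.0]] [ 0.   4.  -1.7] 13.787496322341713
17.5 ang -15.99 pos [527.7 162.1  84. ] F [ 0.05  3.96 -1.68] T [ 1.003 -0.039  0.198] eff6 0.22536874283105135 q6 0.419817826642201 op 13.8
```

View pics/w11.png

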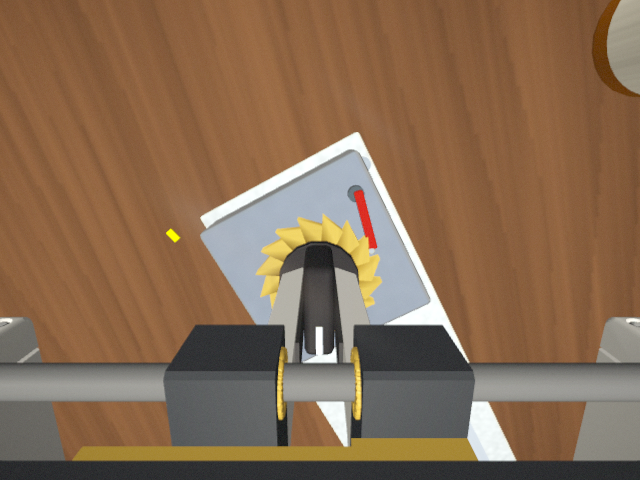

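Call:
move_arm([
  [[-1,0,0,0,0,0,-2],[-1,0,0,0,0,0,-4],[-1,0,0,0,0,0,-4]],
])

```text
time_s: 17.88
eef_pos: [527.7, 162.2, 84.0]
ee_rot: [[0.978, -0.207, 0.0], [-0.207, -0.978, 0.001], [0.0, -0.001, -1.0]]
ft_force: [0.4, 5.3, -0.5]
opening: 14.1
```

```bash
python3 st.py;  python3 -c "
from h import *
for k in range(3):
    camera('top');print(get_obs()['torque'][2])"; python3 st.py
```

```text
17.875 ang -11.97 pos [527.7 162.2  84. ] F [ 0.37  5.28 -0.53] T [ 1.014 -0.085  0.252] eff6 0.22168947849422693 q6 0.3496576471888027 op 14.1
0.2796336698718034
0.26066221809547485
0.2431967806813357
18.025 ang -11.98 pos [527.7 162.2  84. ] F [ 0.05  5.14 -1.7 ] T [ 0.936 -0.113  0.243] eff6 0.27018165215849876 q6 0.3498632835843001 op 13.4
```

Call:
move_arm([
  [[-1,0,0,0,0,0,-1],[-1,0,0,0,0,0,-2],[-1,0,0,0,0,0,-2]],
])

```text
time_s: 18.4
eef_pos: [527.7, 162.1, 84.0]
ee_rot: [[0.985, -0.174, 0.001], [-0.174, -0.985, 0.001], [0.0, -0.001, -1.0]]
ft_force: [-0.5, 4.9, -0.7]
opening: 14.2
```

```bash
python3 st.py;  python3 -c "
from h import *
for k in range(3):
    camera('top');print(get_obs()['torque'][2])"; python3 st.py
```

```text
18.4 ang -10.0 pos [527.7 162.1  84. ] F [-0.54  4.92 -0.72] T [ 0.961 -0.085  0.153] eff6 0.164737394079566 q6 0.31513263700910227 op 14.2
0.19726779020094865
0.18082345102480046
0.1821650526604028
18.55 ang -10.0 pos [527.7 162.2  84. ] F [ 0.99  4.81 -1.45] T [ 0.989 -0.095  0.182] eff6 0.1880803657695651 q6 0.31518549415694386 op 13.6
```

Call:
move_arm([
  [[-1,0,0,0,0,0,-1],[-1,0,0,0,0,0,-2],[-1,0,0,0,0,0,-2]],
])

```text
time_s: 18.92
eef_pos: [527.7, 162.1, 84.0]
ee_rot: [[0.99, -0.141, 0.0], [-0.141, -0.99, 0.001], [0.0, -0.001, -1.0]]
ft_force: [0.6, 5.4, -1.1]
opening: 13.6
```

```bash
python3 st.py;  python3 -c "
from h import *
for k in range(3):
    camera('top');print(get_obs()['torque'][2])
look('w12')"
```

```text
18.925 ang -8.08 pos [527.7 162.1  84. ] F [ 0.61  5.42 -1.09] T [ 0.995 -0.051 -0.292] eff6 -0.2963644824922085 q6 0.281212258978125 op 13.6
-0.2857714846150914
-0.2644161352995421
-0.302340173146055
19.125 [527.7 162.1  83.9] [[0.9901, -0.1406, 0.0003], [-0.1406, -0.9901, 0.001], [0.0002, -0.001, -1.0]] [-0.   6.  -1.1] 13.941521639248426
```

View pics/w12.png

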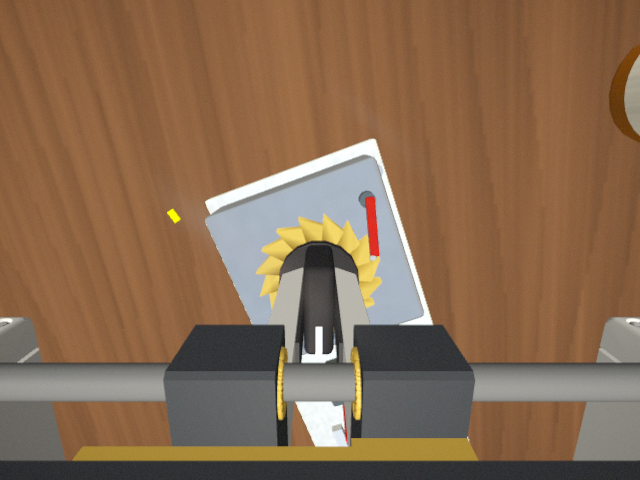

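The pawl carries the load (torque flips to −0.29 N m on easing back at ~111°). Return 1.3° and let go.

Call:
move_arm([
  [[-1,0,0,0,0,0,1.2],[-0.9,0,0,0,0,0,1.2],[-0.5,0,0,0,0,0,1.2],[0,0,0,0,0,0,1.2],[0.2,0,0,0,0,0,1.2]],
])

```text
time_s: 19.75
eef_pos: [527.6, 161.1, 84.0]
ee_rot: [[0.987, -0.161, 0.0], [-0.161, -0.987, -0.001], [0.0, 0.001, -1.0]]
ft_force: [-0.1, 0.4, 0.8]
opening: 40.1
```

Call:
move_arm([
  [[0.2,0,0,-10,0,0,0],[0.2,0,0,-40,0,0,0],[0.2,0,0,-80,0,0,0],[0.2,0,0,-120,0,0,0],[0.2,0,0,-120,0,0,0]],
])

```text
time_s: 20.38
eef_pos: [530.7, 162.1, 209.0]
ee_rot: [[0.987, -0.16, 0.01], [-0.16, -0.987, 0.001], [0.01, -0.003, -1.0]]
ft_force: [-0.7, 0.2, -0.8]
opening: 56.7
```

```bash
python3 -c "
from h import *
look('w13',x=551.4,y=49.3)
for n,b in (('top',(225,185,370,275)),('scene',(262,220,420,310))):
    im=camera(n);cv2.imwrite(f'pics/{n}13.png',im[:,:,::-1]);x0,y0,x1,y1=b
    cv2.imwrite(f'pics/{n}13c.png',cv2.resize(im[y0:y1,x0:x1,::-1],None,fx=5,fy=5,interpolation=3))"
```

```text
20.425 [528.9 161.8 206.3] [[0.987, -0.1605, 0.0048], [-0.1605, -0.987, 0.0004], [0.0047, -0.0012, -1.0]] [ 0.2 -0.2 -0.9] 56.695458826453
```

View pics/w13o.png

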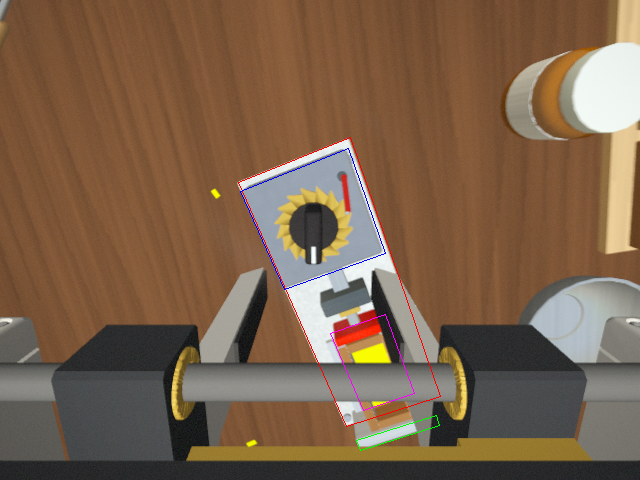

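View pics/scene13.png

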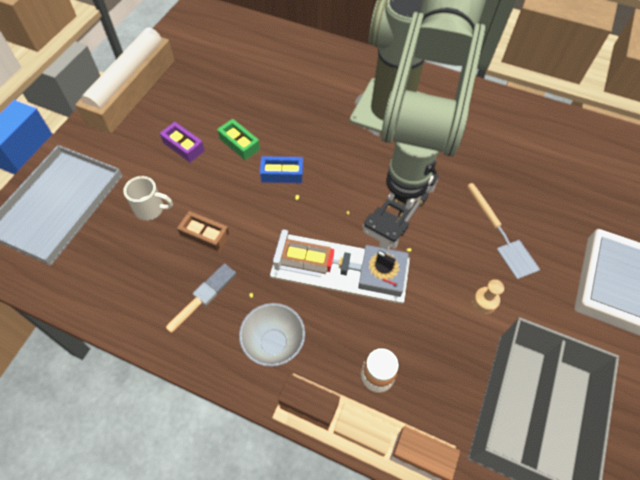

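View pics/scene13c.png

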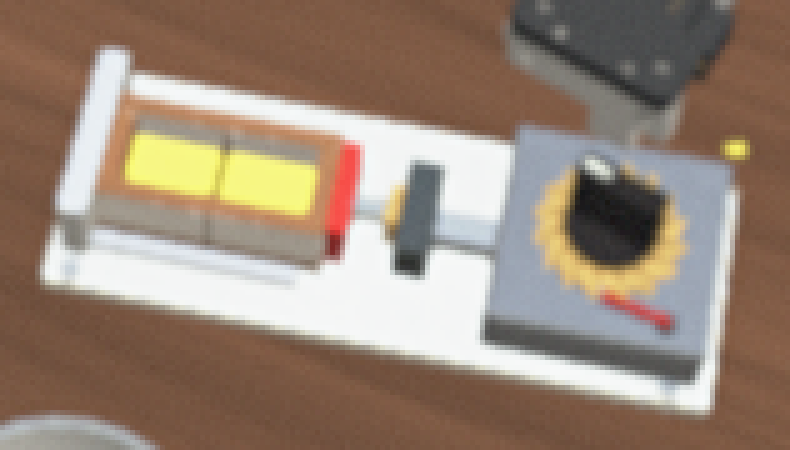

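The mould is against the fence (scene 310,255), the pad is pressed on it with its spring block moved up, and the wing is still at about 111° with the hand clear of everything. The bystanders stand where they were.

```bash
python3 -c "
from h import *
print(order.job_done(), get_obs()['time_s'])"
```

```text
the job is handed in; nothing more can be done
the job is handed in; nothing more can be done
```

The white-sided mould is clamped in the seat, held by the pawl at the first tooth after the squeeze began plus one more click. I handed the job in at about 20.6 s. It gives no verdict, so the result rests on my own checks.

- **Placing:** I laid the mould between the guide strips, about 2–3 mm short of the fence, and let go. The wrist picture afterwards showed it seated and lined up with the clamp.
- **Winding:** The torque was flat at about 0.085 N m, then began to rise at roughly 80–85°. The pad gap I measured (20.4 mm) put contact at about 78°. Both fall before the tooth at 90°, so I went on one click to the tooth at 112.5°.
- **Pawl:** Easing the knob back, the torque flipped to −0.29 N m at about 110°, so the pawl had taken the load. The wing stayed at about 111° after I let go.
- **Squeeze:** I estimate about 12–13 N, from both the torque and how far the pad's spring had shortened in the pictures.
- **Other things:** The bystanders look unmoved in the last scene picture, and the hand was clear of everything.

Some checks disagreed:
- **Torque readings:** They were noisy, with one high value at 85°. One set rose slightly when I turned back, where it should have fallen.
- **Knob angle:** The pawl held about 1.5° short of the nominal 112.5°, which I put down to a small offset in my zero.

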